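Put the washed parts back on their kitchen equipment

ROBOT

A 7-joint arm with a two-finger parallel gripper is mounted at the origin on the work surface. World frame = base frame: x ahead of the robot, y to its left, z up, the work surface at z = 0. Lengths are in m, angles in rad, forces in N, time in s.
With the tool pointing down it reaches from about 0.4 to 0.875 m from the base axis. Payload 19.3 kg.
Tool frame: the origin (TCP) lies midway between the tips of the shut fingers; the grasp point (between the pads) lies 19 mm behind it; z points along the fingers, y is the line along which they close (so a half turn about z gives the same grasp; the last joint's range is limited). The gripper opens to 85 mm and grips with 20 to 120 N. Pads are 22 mm wide; open, the fingers measure 114 mm over their backs; the gripper's body (76 mm by 85 mm) begins 54 mm behind the grasp point. The pads swing forward as they close: fully open they stand 13 mm farther back than shut.
Start: joints at [-1.225, 0.521, -0.036, 1.599, 0.021, 1.021, -0.113], TCP at [0.252, 0.572, 0.194] pointing down, gripper open.
Joint ranges: [-2.91, 2.91], [-0.3, 2.13], [-1.5, 1.42], [0.17, 2.43], [-1.26, 4.41], [0.16, 1.93], [-2.52, 2.52]. Speed limits (rad/s): [1.89, 1.89, 2.39, 2.39, 3.01, 3.01, 3.01].

INTERFACE

Orientations are given as [roll, pitch, yaw] about the fixed x, y, z axes, in that order (R = Rz(yaw) Ry(pitch) Rx(roll)).
In Python, from workcell import telemetry, grab_frame, calibration, bot, outline_of, landmark_of gives the robot as it stands. The module is installed in compiled form; this text tells all that it offers.
- The arm moves only by the shell command python3 -m inch 'ROWS' [FORCE]. ROWS is JSON, a list of rows, each a list of 7 numbers: the shift along the tool's x, y, z in m, then the turn, a rotation vector about the tool's x, y, z in rad, then the closure, from 0 (fully open) to 1 (shut). A call has 1 to 5 rows; each row shifts and turns the commanded pose from where the row before left it, along the tool's axes as they then stand; what a row does not reach is not made up. A row lasts 1/10 s, in which the tool goes at most 50 mm and 8.59 degrees, less where a joint would pass 70% of its speed; a pose out of reach is approached as far as the arm can. A call is refused whole if a number of a shift passes 0.05 or a number of a turn 0.15, either way. A call with a gripper value outside its range is refused whole. The fingers move at their own pace and stop on an object; FORCE is the grip in N (left out, the last holds). Time passes only in rows, so rows that do not move let the fingers close. It gives the time, the measured TCP pose, the force, the opening and the grip force at its end, in the units of the state.
- telemetry.observe(): the state, without advancing time (a new reading comes with each control period).
- grab_frame(name): name is "side" or "top"; returns the picture (384x512x3 uint8, red, green, blue); there is no depth.
- calibration(name): a dict with "fovy" (degrees; the focal length in pixels is half the picture's height over the tangent of half this angle, whatever the lens; pixels are square), "cx", "cy" (the principal point, pixels), "dist" ([k1, k2, p1, p2, k3] as OpenCV has them; the pictures are not rectified), "pose" (4x4, takes a point from camera to world coordinates). Camera axes: x right, y down, z forward; pixel columns grow to the right and rows downward; lengths in m; the calibration is good to about 2 mm. A picture is of the moment at which its call begins. calibration takes no time and is no camera call.
- bot.job_done(): hands the job in; it is judged then, once.
Trained networks look in the newest picture that a camera, given by its name, has taken for a name from the list of things; names that differ only in an ending like _2 or _b are one class to them, and where a whole thing is asked for, a point or a joint stands for the part that bears it (a point fixed in the world has none). Each returns a list of dicts, best first, with "score" (0 to 1); they miss things now and then, are a little off and sometimes report something else, mostly with a low value. They report only what shows in the picture. A call takes as long as a camera call. They do not tell look-alikes from the thing itself.
- outline_of(label, camera): "region" (384x512 bool, what is visible of it) and "rect" ([left, top, right, bottom] in pixels, round what is visible of it).
- landmark_of(label, camera): "xy" ([column, row] in pixels: a listed point, or the origin of a listed thing).
The state is a dict: "clock": time; "qpos": joint angles; "qd": joint speeds; "joint_efforts": joint torques, N m; "position": TCP position; "tool_rot": TCP orientation; "force": force on the tool from outside, world axes, zero at the start; "moment": the same for the moment, N m; "grip_width": finger opening in m; "finger_force": force on a finger pad.
Only numpy, scipy, OpenCV 4.12 (cv2) and the standard library are available. Lean on these libraries where they do the work, as an engineer would, in place of code of your own. Each camera call takes 0.05 s, during which the arm holds its last target. There are 200 camera calls.

TASK

The washed parts are dry, so put each one back where it belongs, setting it down rather than dropping it: stand the wooden pestle broad end down in the stone mortar, put the aluminium lid on the open aluminium tin, seat the green reamer on the cup of the green lemon squeezer, and slide the catch drawer all the way home into the low slot of the steel grater box. Leave the bowl of lemons and the amber jar where they are.

Things in the scene. Friction and masses are not known exactly. Their poses are not given: they have to be found in the camera images.
- pestle: Loose. Wooden pestle standing upright on its broad end, 140 mm tall. Origin: centre of its underside, z up along it. Foot 42 mm across up to 24 mm height, tapering to a straight round handle 28 mm across from 50 to 130 mm height, with a rounded top. About 0.12 kg.
- lid: Loose. Small round aluminium lid lying right way up. Origin: centre of its underside, z up. A locating plug 62 mm across and 6 mm deep below a disc 86 mm across and 4 mm thick (z 6 to 10 mm); in the middle a black upright round knob 20 mm across from z 10 to 34 mm. About 0.09 kg.
- reamer: Loose. Green plastic juicing reamer lying right way up. Origin: centre of its underside, z up. A plug 68 mm across and 8 mm deep below a flange 94 mm across and 4 mm thick (z 8 to 12 mm); in the middle an upright ribbed dome 36 mm across with straight sides from z 12 to 50 mm and a rounded top at 62 mm. About 0.06 kg.
- drawer: Loose. Grater's catch drawer, level: open steel tray 110 mm long (x), 58 wide (y), 30 high, 4 mm walls. Origin: centre of the tray's underside, z up, x towards the plain nose that goes in first. Other end: wooden front panel 74 mm wide, 34 high, x -55 to -63 mm, and a round wooden knob 16 mm across sticking out to x -77 mm, axis at z 17 mm. About 0.15 kg.
- mortar: Fixed. Dark grey stone mortar, an open round vessel 116 mm across at the rim, 75 mm high. Origin: centre of its underside. Walls 9 mm; the floor inside lies at z 12 mm and is about 74 mm across, widening to 98 mm at the rim.
- tin: Fixed. Open round aluminium tin, 80 mm across, 70 mm high, wall 3 mm. Origin: centre of its underside. With the lid on, the lid's disc lies on the rim and the lid's origin is at z 64 mm.
- squeezer: Fixed. Green plastic lemon squeezer: round open juice cup 90 mm across at the rim, 62 mm high, 4 mm wall. Origin: centre of the cup's underside, x towards the hinge bracket (x 45 to 78 mm, 81 mm high), whose lever arm is folded open away from the cup, rising to 145 mm height at x 210 mm; pouring lip at -x. Reamer on: its flange lies on the rim, its origin at z 54 mm.
- grater: Fixed. Steel grater box 122 mm long (x), 80 wide (y), 63 high, toothed sheet on top. Origin: centre of its underside, x from open front to closed back. In the front (x -61 mm), under a fixed bar: a slot 68 mm wide, from the floor at z 4 mm up to z 42 mm, 116 mm deep. Drawer goes in nose first along +x; home, its panel rests on the front, axes agree and its origin is at x -6, y 0, z 4 mm.
- bowl: Bystander. Loose blue ceramic bowl holding two lemons, 130 mm across, about 68 mm high. Origin: centre of its underside.
- jar: Bystander. Loose amber glass jar with a cork lid, 68 mm across, 105 mm high. Origin: centre of its underside.
Mind the look-alikes: they are no part of the job. Leave any red look-alike of the drawer alone.

How it is judged:
By the outcome, as a careful person would: the job done as asked, in the order asked, and still so for the second after the job is handed in, with the robot touching nothing.
It also fails if it takes over 128 s, if anything falls off the work surface, if the arm or the gripper's body presses on something with over 40 N, if the wrist force passes 120 N, or if a joint passes its speed limit or range.

## Working session

There is one attempt and no reset: what is moved stays moved. The work goes in short steps, Python scripts to look and compute and a shell command to move; the robot and the scene stay as the last step left them, time stands still between calls to the robot, and variables do not carry over. Pictures are saved under pics/ and viewed, at most 14 in all, crops included, and the job is handed in when it is done.

```bash
mkdir -p pics; cat > h.py <<'E'
import numpy as np, cv2
from workcell import telemetry, grab_frame, calibration, bot, outline_of, landmark_of
def K(n):
    c=calibration(n); f=192/np.tan(np.radians(c['fovy'])/2)
    return np.array([[f,0,c['cx']],[0,f,c['cy']],[0,0,1.]]),np.array(c['dist'],float),np.array(c['pose'])
def ray(n,xy):
    k,d,T=K(n); p=cv2.undistortPoints(np.array([[xy]],float),k,d)[0,0]
    return T[:3,3],T[:3,:3]@np.array([p[0],p[1],1])
def at(n,xy,z):
    o,v=ray(n,xy); return o+v*(z-o[2])/v[2]
def proj(n,P):
    k,d,T=K(n); W=np.linalg.inv(T)
    return cv2.projectPoints(np.array(P,float).reshape(-1,3),cv2.Rodrigues(W[:3,:3])[0],W[:3,3],k,d)[0][:,0]
def tri(a,b):
    A=[];B=[]
    for n,xy in (('side',a),('top',b)):
        o,v=ray(n,xy); v=v/np.linalg.norm(v); M=np.eye(3)-np.outer(v,v); A.append(M);B.append(M@o)
    return np.linalg.lstsq(np.vstack(A),np.hstack(B),rcond=None)[0]
def snap(n,f):
    im=grab_frame(n); cv2.imwrite('pics/'+f,im[:,:,::-1]); return im
E
python3 - <<'E'
from h import *
np.set_printoptions(precision=3,suppress=True)
a=snap('top','t0.png');b=snap('side','s0.png')
for n in('top','side'): print(n,calibration(n)['pose'][:3][:, 3] if 0 else np.array(calibration(n)['pose'])[:3])
for l in 'pestle lid reamer drawer mortar tin squeezer grater bowl jar'.split():
    for n in('top','side'):
        for r in landmark_of(l,n)[:3]: print(l,n,np.round(r['xy'],1),round(r['score'],2),at(n,r['xy'],0.0)[:2])
print(telemetry.observe())
E
```

```text
top [[-0.008 -0.994  0.11   0.315]
 [-1.     0.01   0.017 -0.011]
 [-0.018 -0.109 -0.994  1.531]]
side [[ 0.896 -0.345  0.279  0.033]
 [-0.443 -0.686  0.578 -0.924]
 [-0.008 -0.641 -0.767  1.306]]
pestle top [274.7 200. ] 0.55 [ 0.451 -0.073]
pestle top [278.5 155.4] 0.38 [ 0.631 -0.091]
pestle side [252.  224.2] 0.66 [ 0.434 -0.092]
lid top [331.6 217.2] 0.81 [ 0.381 -0.297]
lid top [117.3 207.5] 0.75 [0.427 0.56 ]
lid side [264.8 276. ] 0.89 [ 0.384 -0.282]
reamer top [174.2 223. ] 0.93 [0.363 0.328]
reamer top [233.8 144.1] 0.25 [0.68 0.09]
reamer side [193.9 152.4] 0.86 [0.386 0.299]
drawer top [225.8 194.1] 0.83 [0.477 0.122]
drawer top [165.6 269.7] 0.82 [0.18 0.36]
drawer top [323.  129.9] 0.77 [ 0.735 -0.273]
drawer side [283.7 116.8] 0.89 [0.78 0.32]
drawer side [363.1 231.2] 0.67 [ 0.745 -0.279]
drawer side [233.6 177.1] 0.65 [0.467 0.122]
mortar top [172.2 169.6] 0.58 [0.578 0.339]
mortar side [234.1 127.3] 0.9 [0.577 0.354]
tin top [341.  166.6] 0.84 [ 0.583 -0.341]
tin top [389.9 189.7] 0.41 [ 0.488 -0.533]
tin side [331.5 269.7] 0.89 [ 0.577 -0.354]
squeezer top [236.5 
[... 245 characters left out ...]
.484 -0.538]
bowl top [170.  170.1] 0.34 [0.576 0.348]
bowl side [338.5 337.8] 0.85 [ 0.478 -0.544]
jar top [118.2 207.4] 0.7 [0.427 0.557]
jar side [179.9 113. ] 0.76 [0.418 0.528]
jar side [266.3 277.9] 0.64 [ 0.385 -0.289]
{'clock': 1.1, 'qpos': array([-1.225,  0.521, -0.036,  1.6  ,  0.021,  1.021, -0.113]), 'qd': array([ 0.   ,  0.001,  0.   , -0.   , -0.001,  0.002,  0.001]), 'joint_efforts': array([  0.002, -92.685,   1.98 , -37.024,   0.018,   0.002,  -0.   ]), 'position': array([0.252, 0.572, 0.194]), 'tool_rot': array([-3.142, -0.   ,  2.726]), 'force': array([ 0.898,  0.238, -0.879]), 'moment': array([-0.015, -0.004, -0.006]), 'finger_force': 0.0, 'grip_width': 0.0852592424197402}
```

View pics/t0.png

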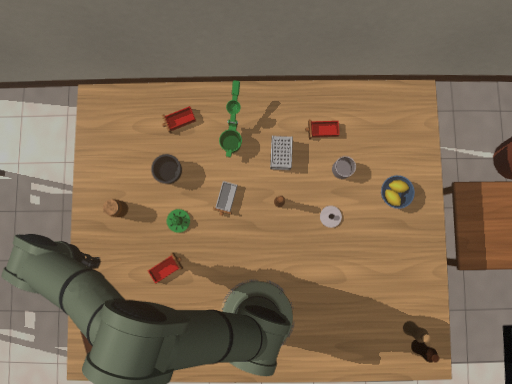

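View pics/s0.png

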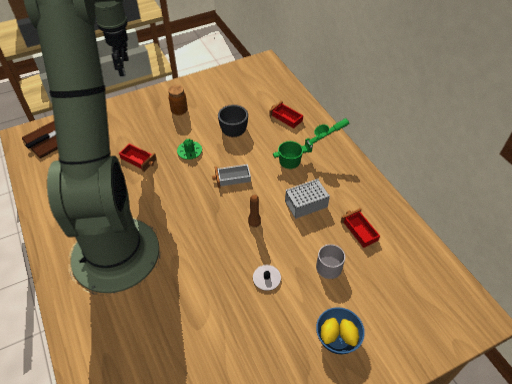

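```bash
cat > fit.py <<'E'
from h import *
from scipy.optimize import minimize
def rings(prof):
    a=np.linspace(0,2*np.pi,40,endpoint=False)
    return [np.array([[r*np.cos(t),r*np.sin(t),z] for r,z in (p,q) for t in a]) for p,q in zip(prof[:-1],prof[1:])]
def box(x0,x1,y0,y1,z0,z1): return np.array([[x,y,z] for x in(x0,x1) for y in(y0,y1) for z in(z0,z1)])
knob=np.array([[x,.008*np.cos(t),.017+.008*np.sin(t)] for x in(-.077,-.063) for t in np.linspace(0,6.28,16)])
M=dict(pestle=rings([(.021,0),(.021,.024),(.014,.05),(.014,.13),(.006,.14)]),
 lid=rings([(.031,0),(.031,.006)])+rings([(.043,.006),(.043,.010)])+rings([(.01,.01),(.01,.034)]),
 reamer=rings([(.047,.008),(.047,.012)])+rings([(.018,.012),(.018,.05),(.006,.062)]),
 mortar=rings([(.046,0),(.058,.075)]), tin=rings([(.04,0),(.04,.07)]), squeezer=rings([(.040,0),(.045,.062)]),
 drawer=[box(-.055,.055,-.029,.029,0,.03),box(-.063,-.055,-.037,.037,0,.034),knob], grater=[box(-.061,.061,-.04,.04,0,.063)])
S=4
def render(n,parts,p):
    c,s=np.cos(p[2]),np.sin(p[2]); R=np.array([[c,-s,0],[s,c,0],[0,0,1]]); z=p[3] if len(p)>3 else 0
    im=np.zeros((384*S,512*S),np.uint8)
    for q in parts:
        u=proj(n,q@R.T+[p[0],p[1],z]); cv2.fillConvexPoly(im,cv2.convexHull(((u+.5)*S*16).astype(np.int32)),1,shift=4)
    return im
def fit(l,p0,cams=('top','side'),yaw=False,z=0.,tol=.1):
    regs={}
    for n in cams:
        rs=[r for r in outline_of(l,n) if r['score']>.1]
        u=proj(n,[[p0[0],p0[1],z+.02]])[0]
        rs=[r for r in rs if np.hypot(*(np.array([(r['rect'][0]+r['rect'][2])/2,(r['rect'][1]+r['rect'][3])/2])-u))<30]
        if rs: regs[n]=cv2.resize(rs[0]['region'].astype(np.uint8),None,fx=S,fy=S,interpolation=cv2.INTER_NEAREST)
    def cost(q,cs):
        p=[q[0],q[1],q[2] if yaw else 0,z]; t=0
        for n in cs:
            m=render(n,M[l],p); t+=1-(m&regs[n]).sum()/max(1,(m|regs[n]).sum())
        return t/len(cs)
    out=[]
    for cs in [list(regs)]+[[n] for n in regs]:
        if not cs: continue
        q0=np.array(p0[:3 if yaw else 2],float); d=np.eye(len(q0))*([.012,.012,.2][:len(q0)])
        r=minimize(cost,q0,args=(cs,),method='Nelder-Mead',options=dict(initial_simplex=np.vstack([q0,q0+d]),xatol=3e-4,fatol=1e-4))
        out.append((cs,np.round(r.x,4),round(r.fun,3)))
    return out
E
python3 - <<'E'
from fit import *
grab_frame('top');grab_frame('side')
for l,p in dict(pestle=(.442,-.082),lid=(.383,-.29),reamer=(.37,.31),mortar=(.577,.346),tin=(.58,-.347),squeezer=(.68,.087)).items():
    print(l,fit(l,p))
for l,p in dict(drawer=(.475,.122,.2),grater=(.635,-.103,.0)).items(): print(l,fit(l,p,yaw=True))
im=cv2.imread('pics/t0.png'); a=cv2.resize(im[120:240,150:350],None,fx=4,fy=4,interpolation=cv2.INTER_CUBIC)
cv2.imwrite('pics/c0.png',a)
E
```

```text
pestle [(['top', 'side'], array([ 0.4433, -0.0883]), np.float64(0.069)), (['top'], array([ 0.4427, -0.0884]), np.float64(0.078)), (['side'], array([ 0.4441, -0.0874]), np.float64(0.049))]
lid [(['side'], array([ 0.3838, -0.29  ]), np.float64(0.073)), (['side'], array([ 0.3838, -0.29  ]), np.float64(0.073))]
reamer [(['top', 'side'], array([0.372 , 0.3131]), np.float64(0.137)), (['top'], array([0.372 , 0.3131]), np.float64(0.087)), (['side'], array([0.3754, 0.3127]), np.float64(0.185))]
mortar [(['top'], array([0.5689, 0.349 ]), np.float64(0.039)), (['top'], array([0.5689, 0.349 ]), np.float64(0.039))]
tin [(['top', 'side'], array([ 0.5732, -0.3412]), np.float64(0.054)), (['top'], array([ 0.5743, -0.3416]), np.float64(0.056)), (['side'], array([ 0.5724, -0.342 ]), np.float64(0.04))]
squeezer [(['top', 'side'], array([0.6829, 0.1   ]), np.float64(0.486)), (['top'], array([0.6849, 0.1008]), np.float64(0.484)), (['side'], array([0.6827, 0.0996]), np.float64(0.483))]
drawer [(['top', 'side'], array([ 0.465 ,  0.1193, -0.2841]), np.float64(0.092)), (['top'], array([ 0.4638,  0.1213, -0.2871]), np.float64(0.096)), (['side'], array([ 0.4654,  0.1173, -0.277 ]), np.float64(0.056))]
grater [(['top', 'side'], array([ 0.6331, -0.0982, -0.0512]), np.float64(0.041)), (['top'], array([ 0.6327, -0.0975, -0.0463]), np.float64(0.037)), (['side'], array([ 0.6329, -0.0996, -0.0223]), np.float64(0.033))]
```

View pics/c0.png

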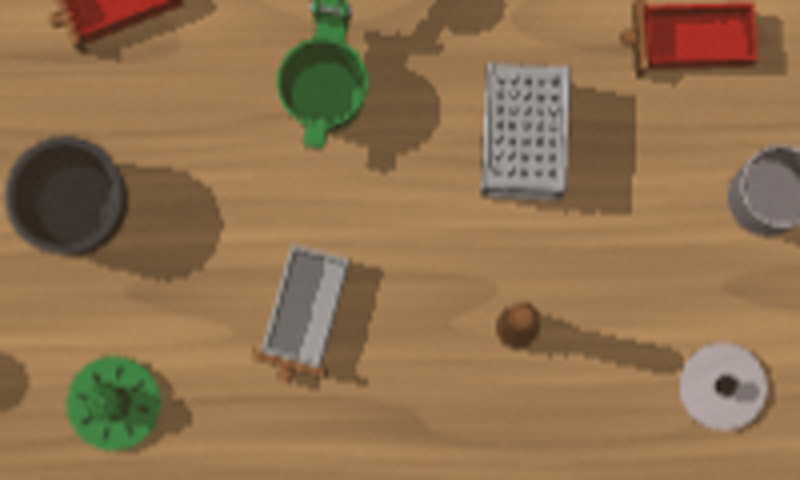

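Candidates (top view): pestle (279,201), versus the jar's cork (116,208). Drawer: steel one at (227,197), red look-alikes at (180,119), (324,129) and (166,269). The lid is at (331,217) and the reamer at (178,221). The crop confirms the brown pestle tip and the steel drawer with its panel toward the robot.

```bash
python3 -m inch '[[0,0,-0.03,0,0,-0.139,0],[0,0,-0.03,0,0,-0.139,0],[0,0,0,0,0,-0.138,0],[0,0,0,0,0,0,0]]'
python3 -m inch '[[-0.015,-0.05,0,0,0,0,0],[-0.015,-0.05,0,0,0,0,0],[-0.015,-0.05,0,0,0,0,0],[-0.015,-0.05,0,0,0,0,0],[0,0,0,0,0,0,0]]'
python3 - <<'E'
from h import *
print(at('top',(230.5,140.75),.062), telemetry.observe()['qpos'])
E
```

```text
clock: 2.4
position: [0.2527, 0.5719, 0.2543]
tool_rot: [3.14, 0.0, -3.139]
force: [0.3, -0.1, 0.5]
grip_width: 0.0852
finger_force: 0.0
clock: 2.9
position: [0.3122, 0.3743, 0.2536]
tool_rot: [-3.139, 0.0, 3.13]
force: [0.5, 2.2, -0.0]
grip_width: 0.0852
finger_force: 0.0
[0.67882672 0.09849561 0.062     ] [-0.92023708  0.23740032 -0.09452809  1.8718385   0.02762944  1.0352239
  0.53340517]
```

```bash
python3 -m inch '[[-0.013,-0.046,0,0,0,0,0],[-0.013,-0.046,0,0,0,0,0],[-0.013,-0.046,0,0,0,0,0],[-0.013,-0.046,0,0,0,0,0],[-0.013,-0.046,0,0,0,0,0]]'
python3 -m inch '[[-0.013,-0.046,0,0,0,0,0],[-0.013,-0.046,0,0,0,0,0],[-0.013,-0.046,0,0,0,0,0],[-0.013,-0.046,0,0,0,0,0],[0,0,0,0,0,0,0]]'
```

```text
clock: 3.4
position: [0.3749, 0.1482, 0.2534]
tool_rot: [3.141, -0.001, 3.137]
force: [2.3, 1.1, -0.2]
grip_width: 0.0856
finger_force: 0.0
clock: 3.9
position: [0.4274, -0.039, 0.2534]
tool_rot: [-3.14, -0.0, 3.13]
force: [0.1, 1.3, 0.3]
grip_width: 0.0852
finger_force: 0.0
```

```bash
python3 -m inch '[[-0.016,-0.049,0,0,0,0,0],[0,0,0,0,0,0,0],[0,0,0.04,0,0,0,0],[0,0,0.04,0,0,0,0],[0,0,0,0,0,0,0]]'
python3 - <<'E'
from h import *
a=snap('side','s1.png');b=grab_frame('top')
c=np.hstack([cv2.resize(x,(400,400),interpolation=cv2.INTER_CUBIC) for x in (a[140:260,190:310],b[140:260,220:340])])
cv2.imwrite('pics/c1.png',c[:,:,::-1])
E
```

```text
clock: 4.4
position: [0.4398, -0.0809, 0.1702]
tool_rot: [-3.141, -0.007, 3.138]
force: [-0.9, -0.5, 0.4]
grip_width: 0.0855
finger_force: 0.0
```

View pics/c1.png

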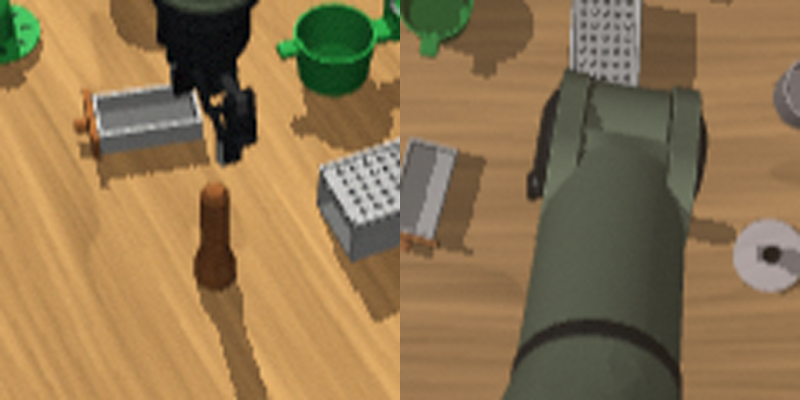

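The left half (side view) shows the open gripper above the pestle, with the pestle's tip at about side pixel (254,195). The right half (top view) shows the wrist covering the pestle. I'll check the projections before going down.

```bash
python3 - <<'E'
from h import *
print(proj('side',[[.44,-.081,.170],[.4435,-.088,.14],[.4435,-.088,0],[.44,-.081+.05,.183],[.44,-.081-.05,.183]]))
E
```

```text
[[251.62594661 188.55633477]
 [253.72381229 195.90716804]
 [253.91312327 222.31833912]
 [244.40533134 174.69440197]
 [259.06921865 197.40167635]]
```

```bash
python3 - <<'E'
from h import *
s=telemetry.observe();print(s['position'],s['tool_rot'])
a=grab_frame('side')
x0,y0=215,140
c=cv2.resize(a[y0:y0+75,x0:x0+75],(600,600),interpolation=cv2.INTER_CUBIC)[:,:,::-1].copy()
p=s['position']
for q,col in [((0,0,0),(0,0,255)),((0,.05,.013),(255,0,0)),((0,-.05,.013),(255,0,0)),((0,.05,.06),(0,255,0)),((0,-.05,.06),(0,255,0))]:
    u=proj('side',[p+np.array(q)])[0]; cv2.circle(c,(int((u[0]+.5-x0)*8),int((u[1]+.5-y0)*8)),4,col,-1)
cv2.imwrite('pics/c2.png',c)
E
```

```text
[ 0.44238978 -0.08123366  0.17416324] [-3.14140666e+00 -1.46401691e-03  3.13953371e+00]
```

View pics/c2.png

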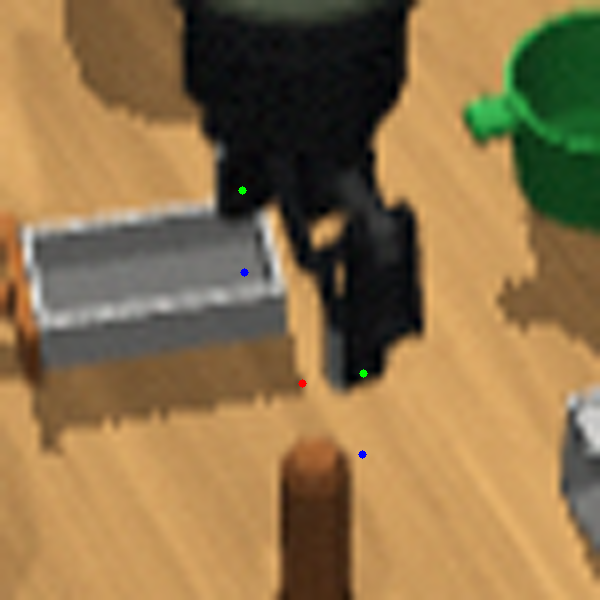

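The fingertips at crop (345,390) and (230,215) appear about 8 px higher than the projected tips (blue). I'll check this against the starting pictures.

```bash
python3 - <<'E'
from h import *
p=np.array([.252,.572,.194]); ph=2.726; y=np.array([np.sin(ph),-np.cos(ph),0])
for n in('side','top'):
    print(n,proj(n,[p,p+y*.05+[0,0,.013],p-y*.05+[0,0,.013],p+y*.05+[0,0,.06],p-y*.05+[0,0,.06]]).round(1).tolist())
a=cv2.imread('pics/s0.png')[30:90,90:150];b=cv2.imread('pics/t0.png')[225:285,50:110]
cv2.imwrite('pics/c3.png',np.hstack([cv2.resize(x,(400,400),interpolation=cv2.INTER_CUBIC) for x in(a,b)]))
E
```

```text
side [[126.8, 79.5], [127.7, 68.2], [124.4, 85.3], [125.0, 57.5], [121.5, 74.5]]
top [[92.5, 253.6], [78.2, 247.9], [103.6, 259.7], [71.7, 248.4], [98.0, 260.6]]
```

View pics/c3.png

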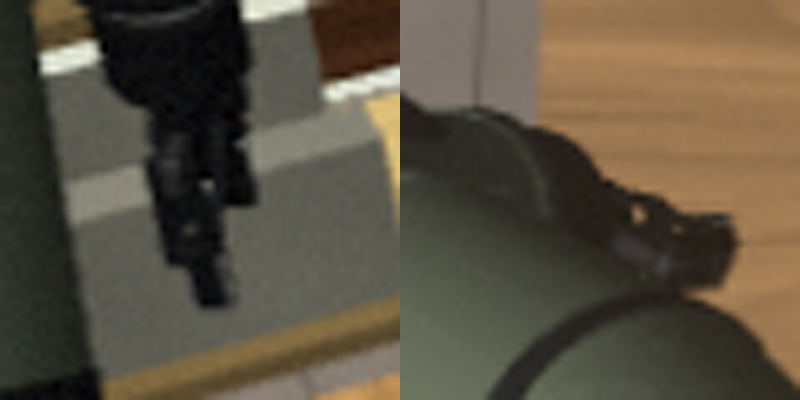

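Same offset in both pictures: side tips at (122,76) and (126,61), which is some 45 mm further back than the stated TCP implies. A gentle touch on free table beside the pestle will settle it.

```bash
python3 -m inch '[[0,0.045,0,0,0,0,1],[0,0.045,0,0,0,0,1],[0,0,0.03,0,0,0,1],[0,0,0.03,0,0,0,1],[0,0,0,0,0,0,1]]' 20
python3 -m inch '[[0,0,0.03,0,0,0,1],[0,0,0.03,0,0,0,1],[0,0,0.02,0,0,0,1],[0,0,0,0,0,0,1],[0,0,0,0,0,0,1]]'
python3 - <<'E'
from h import *
s=telemetry.observe();print(s['position'],s['grip_width'],s['force'])
p=s['position'];print(proj('side',[p,p+[0,0,.045]]))
a=grab_frame('side');x0,y0=215,140
c=cv2.resize(a[y0:y0+75,x0:x0+75],(600,600),interpolation=cv2.INTER_CUBIC)[:,:,::-1].copy()
for q in(0,.02,.04,.06):
    u=proj('side',[p+[0,0,q]])[0]; cv2.circle(c,(int((u[0]+.5-x0)*8),int((u[1]+.5-y0)*8)),3,(0,0,255),-1)
cv2.imwrite('pics/c4.png',c)
E
```

```text
clock: 5.05
position: [0.442, 0.0091, 0.1131]
tool_rot: [-3.141, -0.002, -3.141]
force: [-0.2, -0.4, -0.2]
grip_width: 0.0122
finger_force: 0.0
clock: 5.55
position: [0.4437, 0.0086, 0.0355]
tool_rot: [3.141, 0.002, 3.141]
force: [0.3, 0.1, 0.1]
grip_width: 0.0003
finger_force: 0.0
[0.44367901 0.00860645 0.03545307] 0.0003075101885603415 [0.29850711 0.05097674 0.08969728]
[[241.12020798 195.22383674]
 [240.78617822 186.68957976]]
```

View pics/c4.png

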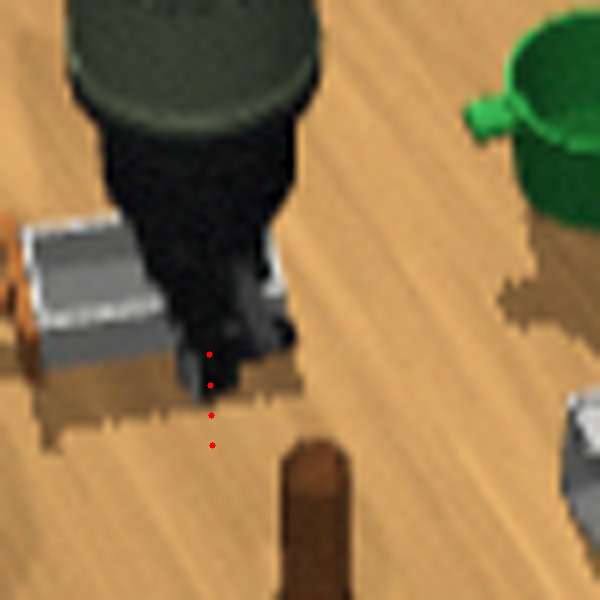

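Shut, the tips show at crop (205,402), about 30 mm above the reported TCP. I'll go on down to touch.

```bash
python3 -m inch '[[0,0,0.015,0,0,0,1],[0,0,0.01,0,0,0,1],[0,0,0.004,0,0,0,1],[0,0,0,0,0,0,1]]'
python3 -m inch '[[0,0,0.004,0,0,0,1],[0,0,0,0,0,0,1]]'
```

```text
clock: 6.0
position: [0.4426, 0.0086, 0.0049]
tool_rot: [-3.142, -0.0, -3.142]
force: [0.7, -0.1, -0.5]
grip_width: 0.0001
finger_force: 0.0
clock: 6.2
position: [0.4426, 0.0087, 0.0007]
tool_rot: [-3.142, 0.0, -3.141]
force: [0.8, 0.2, -0.8]
grip_width: -0.0001
finger_force: 0.0
```

```bash
python3 -m inch '[[0,0,0.004,0,0,0,1],[0,0,0,0,0,0,1]]'
python3 -m inch '[[0,0,0.004,0,0,0,1],[0,0,0,0,0,0,1]]'
```

```text
clock: 6.4
position: [0.4424, 0.0087, -0.0036]
tool_rot: [-3.142, -0.0, -3.141]
force: [-1.1, -0.0, -0.6]
grip_width: 0.0002
finger_force: 0.0
clock: 6.6
position: [0.4424, 0.0086, -0.0077]
tool_rot: [-3.142, -0.0, -3.141]
force: [0.1, 0.2, -0.1]
grip_width: -0.0
finger_force: 0.0
```

```bash
python3 -c "
from h import *
s=telemetry.observe();p=s['position'];print(p,s['force'])
a=grab_frame('side');x0,y0=215,150
c=cv2.resize(a[y0:y0+75,x0:x0+75],(600,600),interpolation=cv2.INTER_CUBIC)[:,:,::-1].copy()
for q in(0,.02,.04,.06):
    u=proj('side',[p+[0,0,q]])[0]; cv2.circle(c,(int((u[0]+.5-x0)*8),int((u[1]+.5-y0)*8)),3,(0,0,255),-1)
cv2.imwrite('pics/c5.png',c)"
```

```text
[ 0.44236258  0.00863871 -0.00767621] [ 0.06209131  0.22733391 -0.11828744]
```

View pics/c5.png

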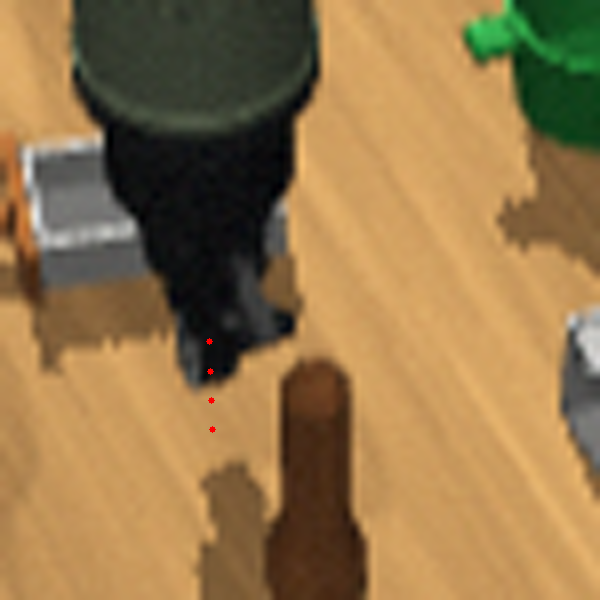

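The shadow begins at crop (230,470), clear of the tips at (205,380), so they're still well above the table: reported z is some 35–40 mm low. I'll keep probing.

```bash
for i in 1; do :; done
python3 -m inch '[[0,0,0.005,0,0,0,1],[0,0,0.005,0,0,0,1],[0,0,0.003,0,0,0,1],[0,0,0,0,0,0,1]]'
python3 -m inch '[[0,0,0.003,0,0,0,1],[0,0,0,0,0,0,1]]'
python3 -m inch '[[0,0,0.003,0,0,0,1],[0,0,0,0,0,0,1]]'
```

```text
clock: 7.05
position: [0.4422, 0.0086, -0.0208]
tool_rot: [-3.141, -0.001, -3.141]
force: [0.7, -0.2, -0.6]
grip_width: 0.0004
finger_force: 0.0
clock: 7.25
position: [0.4425, 0.0087, -0.0235]
tool_rot: [-3.142, -0.0, -3.141]
force: [0.1, -0.1, 0.4]
grip_width: 0.0003
finger_force: 0.0
clock: 7.45
position: [0.4425, 0.0087, -0.0265]
tool_rot: [-3.142, -0.0, -3.141]
force: [0.6, 0.3, 1.0]
grip_width: 0.0
finger_force: 0.0
```

```bash

python3 -m inch '[[0,0,0.002,0,0,0,1],[0,0,0,0,0,0,1]]'|grep -E 'pos|force'
python3 -m inch '[[0,0,0.002,0,0,0,1],[0,0,0,0,0,0,1]]'|grep -E 'pos|force'
python3 -m inch '[[0,0,0.002,0,0,0,1],[0,0,0,0,0,0,1]]'|grep -E 'pos|force'
```

```text
position: [0.4425, 0.0087, -0.0285]
force: [-0.4, 0.3, -0.2]
finger_force: 0.0
position: [0.4425, 0.0087, -0.0305]
force: [-0.3, -0.3, -0.2]
finger_force: 0.0
position: [0.4425, 0.0087, -0.0325]
force: [-0.2, 0.1, 1.0]
finger_force: 0.0
```

```bash

python3 -m inch '[[0,0,0.002,0,0,0,1],[0,0,0,0,0,0,1]]'|grep -E 'pos|force'
python3 -m inch '[[0,0,0.002,0,0,0,1],[0,0,0,0,0,0,1]]'|grep -E 'pos|force'
```

```text
position: [0.4425, 0.0086, -0.0345]
force: [-1.2, -0.3, 0.3]
finger_force: 0.0
position: [0.4424, 0.0086, -0.0365]
force: [0.6, 0.2, 0.0]
finger_force: 0.0
```

```bash

python3 -m inch '[[0,0,0.002,0,0,0,1],[0,0,0,0,0,0,1]]'|grep -E 'pos|force'
```

```text
position: [0.4427, 0.0087, -0.0376]
force: [-4.1, 0.2, 25.8]
finger_force: 13.0
```

Contact at reported z = −0.037, so true tip height is reported z + 0.037. I'll use that from here on.

```bash

python3 -m inch '[[0,0,-0.05,0,0,0,1],[0,0,-0.05,0,0,0,0],[0,0,-0.05,0,0,0,0],[0,0,-0.03,0,0,0,0],[0,0,0,0,0,0,0]]'
python3 -m inch '[[0,-0.049,0,0,0,0,0],[0,-0.048,0,0,0,0,0],[0,0,0,0,0,0,0],[0,0,0,0,0,0,0]]'
```

```text
clock: 9.15
position: [0.4445, 0.009, 0.1453]
tool_rot: [3.14, 0.006, -3.141]
force: [-0.0, -0.6, -0.8]
grip_width: 0.0582
finger_force: 0.0
clock: 9.55
position: [0.4421, -0.0893, 0.1412]
tool_rot: [-3.141, -0.001, 3.139]
force: [0.1, 0.9, -0.1]
grip_width: 0.0854
finger_force: 0.0
```

```bash

python3 -m inch '[[0,0,0.04,0,0,0,0],[0,0,0.03,0,0,0,0],[0,0,0.025,0,0,0,0],[0,0,0,0,0,0,0]]'
python3 -m inch '[[0,0,0,0,0,0,1],[0,0,0,0,0,0,1],[0,0,0,0,0,0,1],[0,0,0,0,0,0,1],[0,0,0,0,0,0,1]]' 40
```

```text
clock: 9.95
position: [0.4407, -0.0871, 0.0442]
tool_rot: [3.141, -0.005, -3.14]
force: [0.5, -0.5, 1.2]
grip_width: 0.0855
finger_force: 0.0
clock: 10.45
position: [0.4432, -0.0885, 0.0475]
tool_rot: [-3.141, 0.002, -3.142]
force: [-0.3, -0.8, 9.9]
grip_width: 0.0268
finger_force: 38.6
```

```bash

python3 -m inch '[[0,0,-0.03,0,0,0,1],[0,0,-0.05,0,0,0,1],[0,0,-0.05,0,0,0,1],[0,0,0,0,0,0,1],[0,0,0,0,0,0,1]]'
python3 -m inch '[[-0.0126,0.044,0,0,0,0,1],[-0.0126,0.044,0,0,0,0,1],[-0.0126,0.044,0,0,0,0,1],[-0.0126,0.044,0,0,0,0,1],[-0.0126,0.044,0,0,0,0,1]]'
python3 -m inch '[[-0.0126,0.044,0,0,0,0,1],[-0.0126,0.044,0,0,0,0,1],[-0.0126,0.044,0,0,0,0,1],[-0.0126,0.044,0,0,0,0,1],[-0.0126,0.042,0,0,0,0,1]]'
python3 -m inch '[[0,0,0,0,0,0,1],[0,0,0,0,0,0,1]]'
```

```text
clock: 10.95
position: [0.4431, -0.0881, 0.1778]
tool_rot: [3.141, 0.003, -3.141]
force: [-0.8, -0.1, -1.6]
grip_width: 0.0268
finger_force: 39.8
clock: 11.45
position: [0.505, 0.1334, 0.1754]
tool_rot: [-3.141, -0.002, -3.141]
force: [-0.1, -0.0, -0.6]
grip_width: 0.027
finger_force: 39.8
clock: 11.95
position: [0.5679, 0.3514, 0.1747]
tool_rot: [-3.14, -0.002, -3.141]
force: [-0.2, -0.9, 0.2]
grip_width: 0.0269
finger_force: 39.8
clock: 12.15
position: [0.5676, 0.3499, 0.1743]
tool_rot: [-3.14, -0.003, -3.14]
force: [0.4, -0.7, -0.9]
grip_width: 0.0269
finger_force: 40.0
```

```bash
python3 - <<'E'
from h import *
from fit import *
a=grab_frame('side');b=grab_frame('top')
print(fit('mortar',(.57,.349)), fit('pestle',(.568,.35),z=.127))
c=np.hstack([cv2.resize(x,(400,400),interpolation=cv2.INTER_CUBIC) for x in (a[60:160,180:280],b[120:220,120:220])])
cv2.imwrite('pics/c6.png',c[:,:,::-1])
E
```

```text
[(['top', 'side'], array([0.5697, 0.3455]), np.float64(0.243)), (['top'], array([0.5665, 0.3365]), np.float64(0.429)), (['side'], array([0.5695, 0.3454]), np.float64(0.055))] [(['top', 'side'], array([0.5679, 0.35  ]), np.float64(0.428)), (['top'], array([0.5662, 0.3478]), np.float64(0.471)), (['side'], array([0.5691, 0.3526]), np.float64(0.38))]
```

View pics/c6.png

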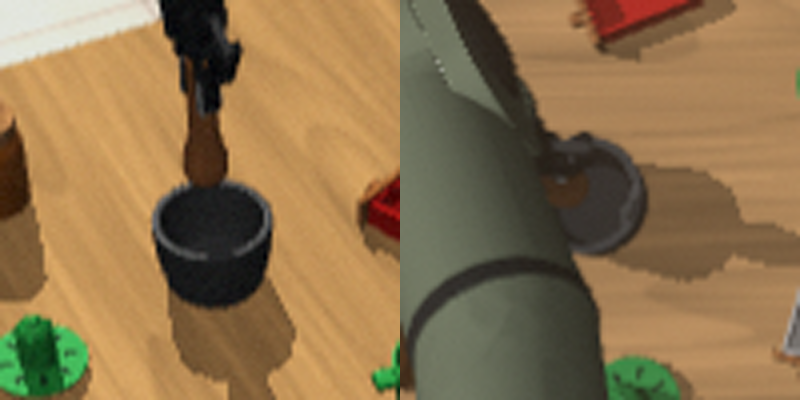

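Side view shows the pestle upright above the mortar, foot at pixel (231,106) and mortar centre near (233,120); top view agrees. Lowering now.

```bash

python3 -m inch '[[-0.001,-0.003,0.04,0,0,0,1],[0,0,0.04,0,0,0,1],[0,0,0.023,0,0,0,1],[0,0,0.006,0,0,0,1],[0,0,0,0,0,0,1]]'
python3 -m inch '[[0,0,0.003,0,0,0,1],[0,0,0,0,0,0,1]]'
```

```text
clock: 12.95
position: [0.5695, 0.3463, 0.0677]
tool_rot: [-3.141, -0.0, 3.141]
force: [-0.3, 0.8, 0.6]
grip_width: 0.0275
finger_force: 40.0
clock: 13.15
position: [0.5701, 0.347, 0.0659]
tool_rot: [3.141, 0.001, -3.141]
force: [-0.1, 0.7, -0.6]
grip_width: 0.0273
finger_force: 40.0
```

```bash

python3 -m inch '[[0,0,0.002,0,0,0,1],[0,0,0,0,0,0,1]]'|grep -E 'pos|force'
python3 -m inch '[[0,0,0.002,0,0,0,1],[0,0,0,0,0,0,1]]'|grep -E 'pos|force'
```

```text
position: [0.5696, 0.3468, 0.063]
force: [-0.4, 0.3, -0.7]
finger_force: 40.0
position: [0.5694, 0.3466, 0.0605]
force: [1.0, 0.2, -0.6]
finger_force: 40.0
```

```bash

python3 -m inch '[[0,0,0.002,0,0,0,1],[0,0,0,0,0,0,1]]'|grep -E 'pos|force'
```

```text
position: [0.57, 0.3468, 0.0596]
force: [-2.2, -2.2, 11.7]
finger_force: 41.4
```

```bash

python3 -m inch '[[0,0,0,0,0,0,0.55],[0,0,0,0,0,0,0.5],[0,0,0,0,0,0,0.3],[0,0,0,0,0,0,0],[0,0,0,0,0,0,0]]'
python3 -m inch '[[0,0,-0.02,0,0,0,0],[0,0,-0.04,0,0,0,0],[0,0,-0.05,0,0,0,0],[0,0,0,0,0,0,0]]'
python3 -m inch '[[0.013,-0.0455,0,0,0,0,0],[0.013,-0.0455,0,0,0,0,0],[0.013,-0.0455,0,0,0,0,0],[0.013,-0.0455,0,0,0,0,0],[0.013,-0.0455,0,0,0,0,0]]'
python3 -m inch '[[0.013,-0.0455,0,0,0,0,0],[0.013,-0.0455,0,0,0,0,0],[0.013,-0.0455,0,0,0,0,0],[0.013,-0.0455,0,0,0,0,0],[0.013,-0.0455,0,0,0,0,0]]'
python3 -m inch '[[0.013,-0.0455,0,0,0,0,0],[0.013,-0.0455,0,0,0,0,0],[0.013,-0.0455,0,0,0,0,0],[0.013,-0.0455,0,0,0,0,0],[0,0,0,0,0,0,0]]'
python3 - <<'E'
from fit import *
a=grab_frame('side');b=grab_frame('top')
print(fit('pestle',(.569,.347),z=.012),fit('lid',(.384,-.29)), fit('tin',(.573,-.341)))
print(telemetry.observe()['position'],telemetry.observe()['qpos'])
E
```

```text
clock: 14.25
position: [0.5695, 0.3467, 0.0586]
tool_rot: [-3.141, -0.0, -3.141]
force: [-0.5, -0.0, 0.3]
grip_width: 0.0835
finger_force: 0.0
clock: 14.65
position: [0.5722, 0.348, 0.1753]
tool_rot: [3.136, 0.007, 3.141]
force: [0.2, 0.2, 0.2]
grip_width: 0.0851
finger_force: 0.0
clock: 15.15
position: [0.5038, 0.1175, 0.1689]
tool_rot: [3.141, 0.0, -3.141]
force: [1.3, -1.0, 0.0]
grip_width: 0.0857
finger_force: 0.0
clock: 15.65
position: [0.4389, -0.11, 0.169]
tool_rot: [3.142, 0.001, -3.141]
force: [1.0, -2.0, 0.5]
grip_width: 0.0855
finger_force: 0.0
clock: 16.15
position: [0.3851, -0.296, 0.1691]
tool_rot: [-3.139, 0.0, 3.134]
force: [-0.0, 0.9, 0.3]
grip_width: 0.0855
finger_force: 0.0
[(['top'], array([0.5713, 0.348 ]), np.float64(0.201)), (['top'], array([0.5713, 0.348 ]), np.float64(0.201))] [(['top', 'side'], array([ 0.3824, -0.2903]), np.float64(0.353)), (['top'], array([ 0.3792, -0.2832]), np.float64(0.618)), (['side'], array([ 0.3835, -0.2914]), np.float64(0.069))] [(['top'], array([ 0.5718, -0.3406]), np.float64(0.081)), (['top'], array([ 0.5718, -0.3406]), np.float64(0.081))]
[ 0.38813488 -0.28946631  0.16876646] [ 0.22417774  0.35197692  0.37374476  2.00301198 -0.17387301  0.81660173
  2.26937032]
```

```bash

python3 -m inch '[[0.004,-0.001,0.04,0,0,0,0],[0,0,0.05,0,0,0,0],[0,0,0.04,0,0,0,0],[0,0,0.03,0,0,0,0],[0,0,0,0,0,0,0]]'
python3 -m inch '[[0,0,0.01,0,0,0,0],[0,0,0.01,0,0,0,0],[0,0,0,0,0,0,0],[0,0,0,0,0,0,0]]'
```

```text
clock: 17.05
position: [0.382, -0.2898, 0.0059]
tool_rot: [3.139, -0.005, -3.14]
force: [-0.2, 0.2, 0.6]
grip_width: 0.0854
finger_force: 0.0
clock: 17.45
position: [0.3839, -0.2915, -0.0107]
tool_rot: [-3.141, 0.001, -3.141]
force: [-0.3, -0.3, 0.4]
grip_width: 0.0857
finger_force: 0.0
```

```bash

python3 -m inch '[[0,0,0.012,0,0,0,0.3],[0,0,0,0,0,0,0.7],[0,0,0,0,0,0,1],[0,0,0,0,0,0,1],[0,0,0,0,0,0,1]]' 40
python3 -m inch '[[0,0,0,0,0,0,1],[0,0,0,0,0,0,1]]'
```

```text
clock: 17.95
position: [0.3836, -0.2914, -0.023]
tool_rot: [-3.142, 0.0, -3.142]
force: [-1.9, 0.6, 4.7]
grip_width: 0.0185
finger_force: 38.9
clock: 18.15
position: [0.3836, -0.2914, -0.023]
tool_rot: [-3.142, 0.0, -3.142]
force: [-2.2, 1.2, 6.2]
grip_width: 0.0184
finger_force: 39.0
```

```bash

python3 -m inch '[[0,0,-0.02,0,0,0,1],[0,0,-0.05,0,0,0,1],[0,0,-0.05,0,0,0,1],[0,0,0,0,0,0,1]]'
python3 -m inch '[[-0.038,-0.01,0,0,0,0,1],[-0.038,-0.01,0,0,0,0,1],[-0.038,-0.01,0,0,0,0,1],[-0.038,-0.01,0,0,0,0,1],[-0.037,-0.01,0,0,0,0,1]]'
python3 -m inch '[[0,0,0,0,0,0,1],[0,0,0,0,0,0,1]]'
python3 - <<'E'
from fit import *
a=grab_frame('side');b=grab_frame('top')
print(fit('tin',(.573,-.341)),fit('lid',(.573,-.341),z=.118))
print(telemetry.observe()['position'])
c=np.hstack([cv2.resize(x,(400,400),interpolation=cv2.INTER_CUBIC) for x in (a[210:310,280:380],b[110:210,290:390])])
cv2.imwrite('pics/c7.png',c[:,:,::-1])
E
```

```text
clock: 18.55
position: [0.3858, -0.293, 0.1018]
tool_rot: [-3.138, 0.007, 3.141]
force: [1.0, 0.6, -2.7]
grip_width: 0.0183
finger_force: 39.3
clock: 19.05
position: [0.5741, -0.3413, 0.0963]
tool_rot: [3.141, -0.0, -3.141]
force: [-0.4, 0.8, -0.2]
grip_width: 0.0184
finger_force: 39.3
clock: 19.25
position: [0.5723, -0.3411, 0.0957]
tool_rot: [3.141, -0.001, -3.141]
force: [-0.9, -1.4, -1.3]
grip_width: 0.0182
finger_force: 39.4
[] [(['side'], array([ 0.5735, -0.3402]), np.float64(0.435)), (['side'], array([ 0.5735, -0.3402]), np.float64(0.435))]
[ 0.57217307 -0.34136601  0.09703828]
```

View pics/c7.png

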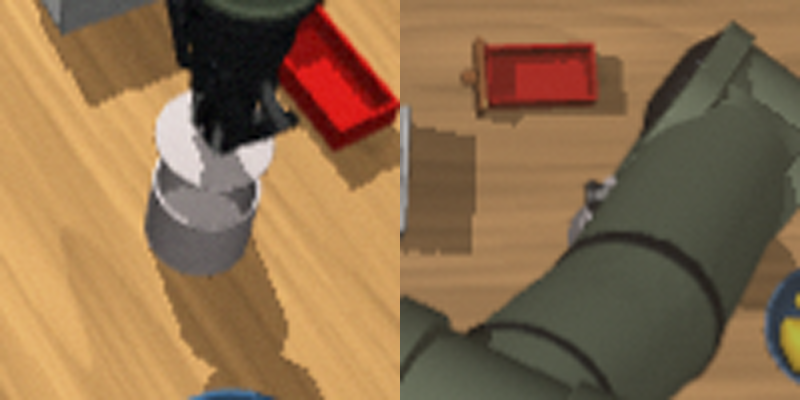

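```bash
python3 - <<'E'
from h import *
t=np.linspace(0,6.283,60)
for r,z in((.043,.129),(.04,.07)):
    u=proj('side',[[.5722+r*np.cos(a),-.341+r*np.sin(a),z] for a in t]); u=(u+.5-[280,210])*4
    print(z,u.min(0),u.max(0))
E
```

```text
0.129 [154.2394604   88.76314669] [274.83358673 190.06872694]
0.07 [150.57527819 136.40414333] [259.1800513 229.2507111]
```

Left half (side): lid edges at 155–273 and tin rim at 150–260 match the predicted columns, so the lid is aligned above the tin. Lowering.

```bash

python3 -m inch '[[0,0,0.025,0,0,0,1],[0,0,0.018,0,0,0,1],[0,0,0.006,0,0,0,1],[0,0,0,0,0,0,1],[0,0,0,0,0,0,1]]'|grep -E 'pos|force'
python3 -m inch '[[0,0,0.003,0,0,0,1],[0,0,0,0,0,0,1]]'|grep -E 'pos|force'
```

```text
position: [0.5729, -0.3417, 0.0486]
force: [0.6, -0.3, -0.6]
finger_force: 39.4
position: [0.5728, -0.3414, 0.045]
force: [-0.3, -0.5, -0.4]
finger_force: 39.4
```

```bash

python3 -m inch '[[0,0,0.002,0,0,0,1],[0,0,0,0,0,0,1]]'|grep -E 'pos|force'
```

```text
position: [0.5726, -0.3413, 0.0426]
force: [1.0, 0.5, -0.9]
finger_force: 39.4
```

```bash

python3 -m inch '[[0,0,0.0015,0,0,0,1],[0,0,0,0,0,0,1]]'|grep -E 'pos|force'
```

```text
position: [0.5726, -0.3413, 0.0411]
force: [0.3, 0.4, -1.8]
finger_force: 39.5
```

```bash

python3 -m inch '[[0,0,0.001,0,0,0,1],[0,0,0,0,0,0,1]]'|grep -E 'pos|force'
```

```text
position: [0.5727, -0.3414, 0.041]
force: [-4.6, 3.3, 11.7]
finger_force: 40.7
```

```bash

python3 -m inch '[[0,0,0,0,0,0,0.7],[0,0,0,0,0,0,0.5],[0,0,0,0,0,0,0.3],[0,0,0,0,0,0,0],[0,0,0,0,0,0,0]]'
python3 -m inch '[[0,0,-0.02,0,0,0,0],[0,0,-0.04,0,0,0,0],[0,0,-0.05,0,0,0,0],[0,0,0,0,0,0,0]]' |grep pos
python3 -m inch '[[0.0133,0.044,0,0,0,0,0],[0.0133,0.044,0,0,0,0,0],[0.0133,0.044,0,0,0,0,0],[0.0133,0.044,0,0,0,0,0],[0.0133,0.044,0,0,0,0,0]]'|grep pos
python3 -m inch '[[0.0133,0.044,0,0,0,0,0],[0.0133,0.044,0,0,0,0,0],[0.0133,0.044,0,0,0,0,0],[0.0133,0.044,0,0,0,0,0],[0.0133,0.044,0,0,0,0,0]]'|grep pos
python3 -m inch '[[0.0133,0.044,0,0,0,0,0],[0.0133,0.044,0,0,0,0,0],[0.0133,0.044,0,0,0,0,0],[0.0133,0.044,0,0,0,0,0],[0,0,0,0,0,0,0]]'
python3 - <<'E'
from fit import *
a=grab_frame('side');b=grab_frame('top')
print(fit('reamer',(.373,.313)),fit('lid',(.573,-.341),z=.064))
print(telemetry.observe()['position'])
E
```

```text
clock: 21.35
position: [0.5726, -0.3413, 0.0401]
tool_rot: [3.142, -0.0, -3.141]
force: [-1.2, 0.6, 0.3]
grip_width: 0.0816
finger_force: 0.0
position: [0.575, -0.3433, 0.1567]
position: [0.5053, -0.1198, 0.1503]
position: [0.4389, 0.1003, 0.1505]
clock: 23.25
position: [0.3842, 0.2803, 0.1501]
tool_rot: [3.14, -0.0, -3.134]
force: [-0.4, -1.4, 0.0]
grip_width: 0.0858
finger_force: 0.0
[(['side'], array([0.3703, 0.3103]), np.float64(0.065)), (['side'], array([0.3703, 0.3103]), np.float64(0.065))] [(['top', 'side'], array([ 0.5725, -0.3401]), np.float64(0.066)), (['top'], array([ 0.5721, -0.3401]), np.float64(0.038)), (['side'], array([ 0.574, -0.341]), np.float64(0.085))]
[0.38680316 0.27356605 0.15028307]
```

```bash

python3 -m inch '[[0.0155,0.038,0,0,0,0,0],[0,0,0.05,0,0,0,0],[0,0,0.05,0,0,0,0],[0,0,0.04,0,0,0,0],[0,0,0,0,0,0,0]]'
python3 -m inch '[[0,0,0.012,0,0,0,0],[0,0,0.01,0,0,0,0],[0,0,0,0,0,0,0],[0,0,0,0,0,0,0]]'
```

```text
clock: 24.05
position: [0.3693, 0.3098, 0.0066]
tool_rot: [-3.136, -0.005, 3.14]
force: [-0.1, -0.1, 1.1]
grip_width: 0.0852
finger_force: 0.0
clock: 24.45
position: [0.3712, 0.313, -0.0109]
tool_rot: [3.141, 0.001, -3.142]
force: [0.2, -0.3, 0.1]
grip_width: 0.085
finger_force: 0.0
```

```bash

python3 -m inch '[[0,-0.001,0.003,0,0,0,0.3],[0,0,0,0,0,0,0.7],[0,0,0,0,0,0,1],[0,0,0,0,0,0,1],[0,0,0,0,0,0,1]]' 30
python3 -m inch '[[0,0,0,0,0,0,1],[0,0,0,0,0,0,1]]'
```

```text
clock: 24.95
position: [0.3709, 0.3117, -0.0145]
tool_rot: [3.141, 0.0, -3.141]
force: [-1.5, -1.0, 6.1]
grip_width: 0.0351
finger_force: 29.4
clock: 25.15
position: [0.3708, 0.3118, -0.0145]
tool_rot: [3.141, 0.0, -3.141]
force: [-0.3, -0.3, 6.6]
grip_width: 0.0345
finger_force: 29.4
```

```bash

python3 -m inch '[[0,0,-0.02,0,0,0,1],[0,0,-0.05,0,0,0,1],[0,0,-0.05,0,0,0,1],[0,0,-0.01,0,0,0,1],[0,0,0,0,0,0,1]]'
python3 - <<'E'
from fit import *
ign=[box(.03,.23,-.03,.03,.0,.16),box(-.09,-.04,-.015,.015,.02,.07)]
regs={}
for n in('top','side'):
    grab_frame(n); rs=outline_of('squeezer',n); print(n,[(round(r['score'],2),np.round(r['rect'])) for r in rs])
    regs[n]=cv2.resize(rs[0]['region'].astype(np.uint8),None,fx=S,fy=S,interpolation=cv2.INTER_NEAREST)
def cost(q,cs):
    t=0
    for n in cs:
        m=render(n,M['squeezer'],[q[0],q[1],0]); k=(render(n,ign,[.68,.099,-.05])==0)|(m>0)
        r=regs[n]&k; t+=1-(m&r).sum()/(m|r).sum()
    return t/len(cs)
for cs in (['top','side'],['top'],['side']):
    q0=np.array([.68,.099]); r=minimize(cost,q0,args=(cs,),method='Nelder-Mead',options=dict(initial_simplex=np.vstack([q0,q0+[.01,0],q0+[0,.01]]),xatol=3e-4,fatol=1e-4)); print(cs,r.x,r.fun)
E
```

```text
clock: 25.65
position: [0.3714, 0.3126, 0.1169]
tool_rot: [3.139, 0.002, -3.141]
force: [-0.6, -0.3, -0.9]
grip_width: 0.0353
finger_force: 30.5
top [(0.78, array([221.,  80., 242., 156.]))]
side [(0.57, array([273., 122., 349., 170.]))]
['top', 'side'] [0.68093971 0.10209162] 0.08497542752992371
['top'] [0.68196597 0.10272722] 0.1249135426753355
['side'] [0.68101402 0.10230835] 0.0430162987414896
```

```bash

python3 -m inch '[[-0.0388,-0.0264,0,0,0,0,1],[-0.0388,-0.0264,0,0,0,0,1],[-0.0388,-0.0264,0,0,0,0,1],[-0.0388,-0.0264,0,0,0,0,1],[-0.0388,-0.0264,0,0,0,0,1]]'|grep pos
python3 -m inch '[[-0.0388,-0.0264,0,0,0,0,1],[-0.0388,-0.0264,0,0,0,0,1],[-0.0388,-0.0264,0,0,0,0,1],[0,0,0,0,0,0,1],[0,0,0,0,0,0,1]]'
python3 - <<'E'
from h import *
a=grab_frame('side')
p=telemetry.observe()['position'];print(p)
c=cv2.resize(a[95:195,240:340],(600,600),interpolation=cv2.INTER_CUBIC)[:,:,::-1].copy()
t=np.linspace(0,6.283,90)
for x,y,r,z,col in((p[0],p[1],.047,p[2]+.0145+.012,(0,0,255)),(.681,.101,.045,.062,(255,0,0))):
    u=proj('side',[[x+r*np.cos(a),y+r*np.sin(a),z] for a in t]); u=(u+.5-[240,95])*6
    for q in u: cv2.circle(c,(int(q[0]),int(q[1])),1,col,-1)
cv2.imwrite('pics/c8.png',c)
E
```

```text
position: [0.5656, 0.178, 0.1136]
clock: 26.85
position: [0.6808, 0.0991, 0.1128]
tool_rot: [-3.141, -0.003, 3.14]
force: [-0.5, 1.5, -0.6]
grip_width: 0.0348
finger_force: 30.4
[0.6803015  0.10039883 0.11329433]
```

View pics/c8.png

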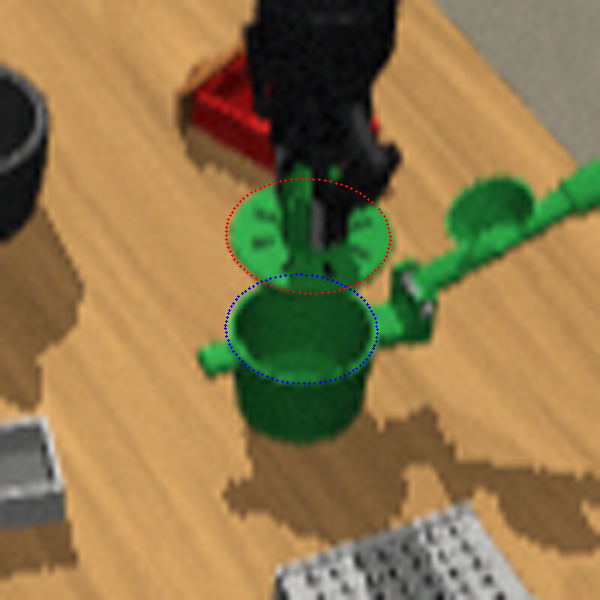

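Side view: reamer flange (red ring around (310,236)) and cup rim (blue ring around (302,329)) both match the predictions. Lowering.

```bash

python3 -m inch '[[0,0,0.03,0,0,0,1],[0,0,0.025,0,0,0,1],[0,0,0.009,0,0,0,1],[0,0,0,0,0,0,1],[0,0,0,0,0,0,1]]'|grep -E 'pos|force'
python3 -m inch '[[0,0,0.004,0,0,0,1],[0,0,0,0,0,0,1],[0,0,0,0,0,0,1]]'|grep -E 'pos|force'
```

```text
position: [0.6815, 0.101, 0.0521]
force: [0.5, 0.8, -0.7]
finger_force: 30.4
position: [0.6814, 0.1006, 0.0477]
force: [0.8, -0.2, 0.3]
finger_force: 30.4
```

```bash

python3 -m inch '[[0,0,0.003,0,0,0,1],[0,0,0,0,0,0,1]]'|grep -E 'pos|force'
```

```text
position: [0.6811, 0.1005, 0.0439]
force: [0.2, 0.3, -0.6]
finger_force: 30.4
```

```bash

python3 -m inch '[[0,0,0.0025,0,0,0,1],[0,0,0,0,0,0,1]]'|grep -E 'pos|force'
python3 -m inch '[[0,0,0.0015,0,0,0,1],[0,0,0,0,0,0,1]]'|grep -E 'pos|force'
```

```text
position: [0.681, 0.1005, 0.0413]
force: [-0.5, -0.9, -0.8]
finger_force: 30.4
position: [0.6813, 0.1005, 0.0401]
force: [0.5, -0.5, -0.8]
finger_force: 30.5
```

```bash

python3 -m inch '[[0,0,0.001,0,0,0,1],[0,0,0,0,0,0,1]]'|grep -E 'pos|force'
```

```text
position: [0.6814, 0.1005, 0.04]
force: [-4.4, -0.9, 10.4]
finger_force: 31.5
```

```bash

python3 -m inch '[[0,0,0,0,0,0,0.5],[0,0,0,0,0,0,0.3],[0,0,0,0,0,0,0],[0,0,0,0,0,0,0],[0,0,0,0,0,0,0]]'
python3 -m inch '[[0,0,-0.02,0,0,0,0],[0,0,-0.04,0,0,0,0],[0,0,-0.05,0,0,0,0],[0,0,0,0,0,0,0]]' |grep pos
python3 -m inch '[[0.040,0.0043,0,0,0,0,0],[0.040,0.0043,0,0,0,0,0],[0.04,0.0043,0,0,0,0,0],[0.04,0.0043,0,0,0,0,0],[0.04,0.0043,0,0,0,0,0]]'|grep pos
python3 -m inch '[[0.040,0.0043,0,0,0,0,0],[0,0,0,0,0,0.142,0],[0,0,0,0,0,0.142,0],[0,0,0,0,0,0,0],[0,0,0,0,0,0,0]]'
python3 - <<'E'
from fit import *
a=grab_frame('side');b=grab_frame('top')
print(fit('reamer',(.681,.101),z=.054));print(fit('drawer',(.465,.119,-.28),yaw=True));print(fit('grater',(.633,-.099,-.04),yaw=True))
s=telemetry.observe();print(s['position'],s['tool_rot'],s['qpos'])
E
```

```text
clock: 29.0
position: [0.6812, 0.1005, 0.0391]
tool_rot: [-3.142, -0.0, -3.141]
force: [0.2, -0.3, 0.9]
grip_width: 0.0853
finger_force: 0.0
position: [0.6844, 0.1006, 0.156]
position: [0.4796, 0.122, 0.1493]
clock: 30.4
position: [0.4414, 0.1264, 0.1493]
tool_rot: [3.142, 0.0, 2.862]
force: [-0.1, -0.3, 0.6]
grip_width: 0.0855
finger_force: 0.0
[(['top', 'side'], array([0.6837, 0.1002]), np.float64(0.059)), (['top'], array([0.6838, 0.0995]), np.float64(0.065)), (['side'], array([0.6838, 0.1008]), np.float64(0.051))]
[(['top', 'side'], array([ 0.4668,  0.1177, -0.2807]), np.float64(0.496)), (['top'], array([0.4643, 0.0722, 0.3712]), np.float64(0.893)), (['side'], array([ 0.4669,  0.1178, -0.2858]), np.float64(0.096))]
[(['top', 'side'], array([ 0.6355, -0.0975, -0.0337]), np.float64(0.077)), (['top'], array([ 0.6356, -0.0972, -0.0277]), np.float64(0.042)), (['side'], array([ 0.6344, -0.0985, -0.0296]), np.float64(0.108))]
[0.44125894 0.12613659 0.14916724] [-3.14151621e+00 -3.23949318e-05  2.85820617e+00] [-0.69665093  0.34233311  0.36126889  2.08200934 -0.17573577  0.74561161
  1.06243414]
```

```bash

python3 -m inch '[[0,0,0.05,0,0,0,0],[0,0,0.05,0,0,0,0],[0,0,0.04,0,0,0,0],[0,0,0.02,0,0,0,0],[0,0,0,0,0,0,0]]'|grep -E 'pos|force'
python3 -m inch '[[0,0,0.01,0,0,0,0],[0,0,0.01,0,0,0,0],[0,0,0,0,0,0,0],[0,0,0,0,0,0,0]]'
```

```text
position: [0.4398, 0.1255, -0.013]
force: [0.6, 0.0, 0.7]
finger_force: 0.0
clock: 31.7
position: [0.4415, 0.1264, -0.0304]
tool_rot: [3.141, 0.0, 2.858]
force: [-0.2, 0.6, -0.5]
grip_width: 0.0851
finger_force: 0.0
```

```bash

python3 -m inch '[[0,0,0.004,0,0,0,0.2],[0,0,0,0,0,0,0.4],[0,0,0,0,0,0,0.5],[0,0,0,0,0,0,0.6],[0,0,0,0,0,0,0.6]]' 50
python3 -m inch '[[0,0,0,0,0,0,0.6],[0,0,0,0,0,0,0.6]]'
```

```text
clock: 32.2
position: [0.4413, 0.1263, -0.0346]
tool_rot: [3.141, 0.0, 2.858]
force: [-0.1, -0.1, 5.6]
grip_width: 0.0574
finger_force: 54.0
clock: 32.4
position: [0.4413, 0.1263, -0.0346]
tool_rot: [3.141, 0.0, 2.858]
force: [-1.5, 0.2, 6.5]
grip_width: 0.0573
finger_force: 54.0
```

```bash

python3 -m inch '[[0,0,-0.02,0,0,0,0.6],[0,0,-0.04,0,0,0,0.6],[0,0,0,0,0,-0.124,0.6],[0,0,0,0,0,-0.125,0.6],[0,0,0,0,0,0,0.6]]'
python3 -m inch '[[-0.0056,-0.0435,0,0,0,0,0.6],[-0.0056,-0.0435,0,0,0,0,0.6],[-0.0056,-0.0435,0,0,0,0,0.6],[-0.0056,-0.0435,0,0,0,0,0.6],[-0.0056,-0.0435,0,0,0,0,0.6]]'|grep pos
python3 -m inch '[[0,0,0,0,0,0,0.6],[0,0,0,0,0,0,0.6]]'
python3 - <<'E'
from fit import *
a=grab_frame('side');b=grab_frame('top')
s=telemetry.observe();p=s['position'];print(p,s['tool_rot'])
z=p[2]+.0346;g=[p[0]+.0265,p[1]-.001,-.035,z]; print(fit('drawer',g,yaw=True,z=z))
c=cv2.resize(a[150:250,230:330],(600,600),interpolation=cv2.INTER_CUBIC)[:,:,::-1].copy()
m=(render('side',M['drawer'],g)-0)
def dr(l,q,col):
    m=render('side',M[l],q)[150*4:250*4,230*4:330*4]; m=cv2.resize(m,(600,600),interpolation=cv2.INTER_NEAREST)
    cv2.drawContours(c,cv2.findContours(m,cv2.RETR_EXTERNAL,cv2.CHAIN_APPROX_NONE)[0],-1,col,1)
dr('drawer',g,(0,0,255));dr('grater',[.634,-.098,-.035,0],(255,0,0))
cv2.imwrite('pics/c9.png',c)
E
```

```text
clock: 32.9
position: [0.4413, 0.1263, 0.0255]
tool_rot: [3.141, 0.0, 3.109]
force: [0.1, -0.3, -2.3]
grip_width: 0.057
finger_force: 54.5
position: [0.4613, -0.0939, 0.025]
clock: 33.6
position: [0.4612, -0.0931, 0.0249]
tool_rot: [-3.142, -0.001, 3.101]
force: [-0.2, -0.4, -2.0]
grip_width: 0.0572
finger_force: 54.8
[ 0.46139652 -0.09117697  0.02496222] [ 3.14120023e+00 -6.89181205e-04  3.10560977e+00]
[(['side'], array([ 0.4867, -0.0935, -0.0462]), np.float64(0.33)), (['side'], array([ 0.4867, -0.0935, -0.0462]), np.float64(0.33))]
```

View pics/c9.png

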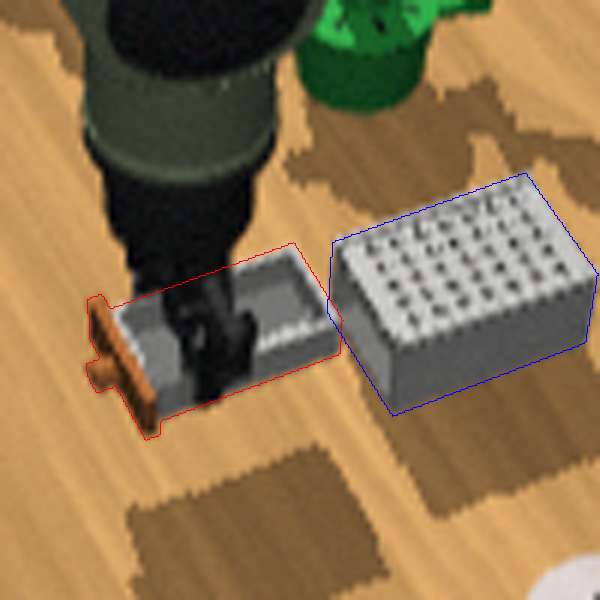

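The drawer (red) and grater (blue) outlines match the picture, with the nose at (335,320) facing the slot. Lowering and inserting.

```bash

python3 -m inch '[[0,0,0.03,0,0,0,0.6],[0,0,0.018,0,0,0,0.6],[0,0,0.004,0,0,0,0.6],[0,0,0,0,0,0,0.6],[0,0,0,0,0,0,0.6]]'|grep -E 'pos|force|rot'
python3 -m inch '[[-0.012,0,0,0,0,0,0.6],[-0.012,0,0,0,0,0,0.6],[-0.010,0,0,0,0,0,0.6],[0,0,0,0,0,0,0.6]]'|grep -E 'pos|force|rot'
```

```text
position: [0.462, -0.0918, -0.0261]
tool_rot: [-3.142, 0.001, 3.107]
force: [0.9, 0.5, -1.8]
finger_force: 54.7
position: [0.4976, -0.0932, -0.0266]
tool_rot: [-3.141, 0.002, 3.107]
force: [-1.1, -0.7, -0.8]
finger_force: 54.7
```

```bash

python3 -m inch '[[-0.008,0,0,0,0,0,0.6],[-0.008,0,0,0,0,0,0.6],[0,0,0,0,0,0,0.6]]'|grep -E 'pos|force|rot'
```

```text
position: [0.5128, -0.0938, -0.0268]
tool_rot: [-3.142, 0.001, 3.107]
force: [0.1, -0.3, -2.1]
finger_force: 54.7
```

```bash

python3 -m inch '[[-0.01,0,0,0,0,0,0.6],[-0.01,0,0,0,0,0,0.6],[0,0,0,0,0,0,0.6]]'|grep -E 'pos|force|rot'
python3 -m inch '[[-0.01,0,0,0,0,0,0.6],[-0.01,0,0,0,0,0,0.6],[0,0,0,0,0,0,0.6]]'|grep -E 'pos|force|rot'
python3 -m inch '[[0,0,0.002,0,0,0,0.6],[0,0,0,0,0,0,0.6]]'|grep -E 'pos|force|rot'
```

```text
position: [0.5333, -0.0945, -0.0267]
tool_rot: [-3.142, 0.001, 3.107]
force: [-0.1, 1.0, -2.4]
finger_force: 54.7
position: [0.5532, -0.0952, -0.0268]
tool_rot: [-3.142, 0.001, 3.107]
force: [-0.2, -0.7, -2.7]
finger_force: 54.7
position: [0.551, -0.0952, -0.0291]
tool_rot: [3.142, -0.001, 3.107]
force: [0.4, 0.4, -2.7]
finger_force: 54.7
```

```bash

python3 -m inch '[[0,0,0.0015,0,0,0,0.6],[0,0,0,0,0,0,0.6]]'|grep -E 'pos|force|rot'
```

```text
position: [0.5513, -0.0952, -0.0304]
tool_rot: [-3.142, -0.0, 3.107]
force: [0.6, 0.2, -1.6]
finger_force: 54.9
```

```bash

python3 -m inch '[[0,0,0.001,0,0,0,0.6],[0,0,0,0,0,0,0.4],[0,0,0,0,0,0,0.2],[0,0,0,0,0,0,0],[0,0,0,0,0,0,0]]'|grep -E 'pos|force|wid'
python3 -m inch '[[0,0,-0.02,0,0,0,0],[0,0,-0.04,0,0,0,0],[0,0,-0.03,0,0,0,0],[0,0,0,0,0,0,1],[0,0,0,0,0,0,1]]'|grep -E 'pos|force|wid'
python3 -m inch '[[0.045,0,0,0,0,0,1],[0.045,0,0,0,0,0,1],[0,0,0,0,0,0,1],[0,0,0,0,0,0,1]]'|grep -E 'pos|force|wid'
python3 - <<'E'
from fit import *
a=grab_frame('side');b=grab_frame('top')
print(fit('drawer',(.578,-.096,-.035),yaw=True,z=.004))
print(at('side',landmark_of('drawer','side')[0]['xy'],.004))
c=np.hstack([cv2.resize(x,(400,400),interpolation=cv2.INTER_CUBIC) for x in (a[150:250,230:330],b[120:220,220:320])])
cv2.imwrite('pics/c10.png',c[:,:,::-1])
E
```

```text
position: [0.5516, -0.0952, -0.0313]
force: [-0.8, -0.5, -1.1]
grip_width: 0.0854
finger_force: 0.0
position: [0.5519, -0.0951, 0.0591]
force: [-0.8, -0.5, -0.4]
grip_width: 0.0591
finger_force: 0.0
position: [0.4609, -0.092, 0.0582]
force: [1.1, 0.1, 0.3]
grip_width: 0.0003
finger_force: 0.0
[(['side'], array([ 0.5744, -0.0955,  0.0099]), np.float64(0.454)), (['side'], array([ 0.5744, -0.0955,  0.0099]), np.float64(0.454))]
[ 0.74072732 -0.27468465  0.004     ]
```

View pics/c10.png

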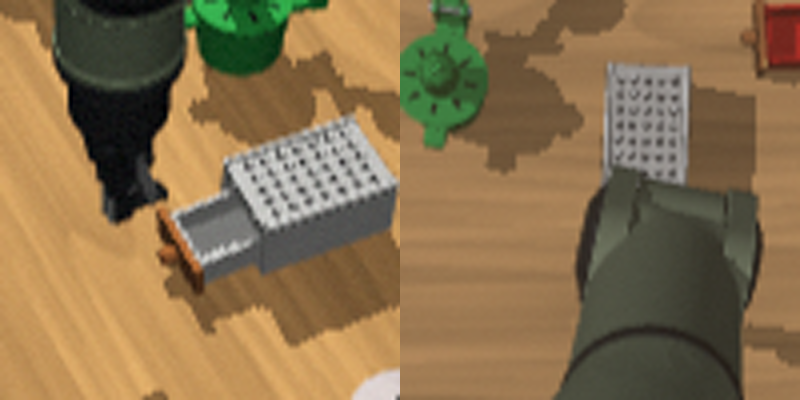

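The drawer is about half in and straight, knob at side pixel (272,214). Now lowering the shut fingers behind the knob and pushing gently.

```bash

python3 -m inch '[[0,0,0.04,0,0,0,1],[0,0,0.035,0,0,0,1],[0,0,0.011,0,0,0,1],[0,0,0,0,0,0,1],[0,0,0,0,0,0,1]]'|grep -E 'pos|force'
python3 -m inch '[[-0.012,0,0,0,0,0,1],[-0.012,0,0,0,0,0,1],[-0.008,0,0,0,0,0,1],[0,0,0,0,0,0,1]]'|grep -E 'pos|force'
python3 -m inch '[[-0.008,0,0,0,0,0,1],[-0.008,0,0,0,0,0,1],[-0.006,0,0,0,0,0,1],[0,0,0,0,0,0,1]]'|grep -E 'pos|force'
```

```text
position: [0.4622, -0.0923, -0.0264]
force: [-0.7, 0.4, 0.6]
finger_force: 0.0
position: [0.4954, -0.0931, -0.0269]
force: [-0.3, -1.1, 0.3]
finger_force: 0.0
position: [0.5166, -0.094, -0.0273]
force: [0.4, -0.7, 0.0]
finger_force: 0.0
```

```bash

python3 -m inch '[[-0.006,0,0,0,0,0,1],[-0.006,0,0,0,0,0,1],[0,0,0,0,0,0,1]]'|grep -E 'pos|force'
```

```text
position: [0.5286, -0.0944, -0.0273]
force: [0.5, 0.3, -0.1]
finger_force: 0.0
```

```bash

python3 -m inch '[[-0.004,0,0,0,0,0,1],[0,0,0,0,0,0,1]]'|grep -E 'pos|force'
python3 -m inch '[[-0.003,0,0,0,0,0,1],[0,0,0,0,0,0,1]]'|grep -E 'pos|force'
```

```text
position: [0.532, -0.0945, -0.0273]
force: [0.9, -0.4, 0.4]
finger_force: 0.0
position: [0.5349, -0.0947, -0.0273]
force: [1.1, 0.0, -1.2]
finger_force: 0.0
```

```bash

python3 -m inch '[[-0.002,0,0,0,0,0,1],[0,0,0,0,0,0,1]]'|grep -E 'pos|force'
python3 -m inch '[[-0.002,0,0,0,0,0,1],[0,0,0,0,0,0,1]]'|grep -E 'pos|force'
```

```text
position: [0.5368, -0.0947, -0.0273]
force: [-0.3, 0.3, -0.6]
finger_force: 0.0
position: [0.5389, -0.0947, -0.0273]
force: [0.2, -0.5, -0.2]
finger_force: 0.0
```

```bash

python3 - <<'E'
from fit import *
a=grab_frame('side')
print(fit('drawer',(.625,-.097,-.035),yaw=True,z=.004,cams=('side',)))
cv2.imwrite('pics/c11.png',cv2.resize(a[170:230,250:330],(800,600),interpolation=cv2.INTER_CUBIC)[:,:,::-1])
E
```

```text
[(['side'], array([ 0.5567, -0.0992,  1.0328]), np.float64(0.942)), (['side'], array([ 0.5567, -0.0992,  1.0328]), np.float64(0.942))]
```

View pics/c11.png

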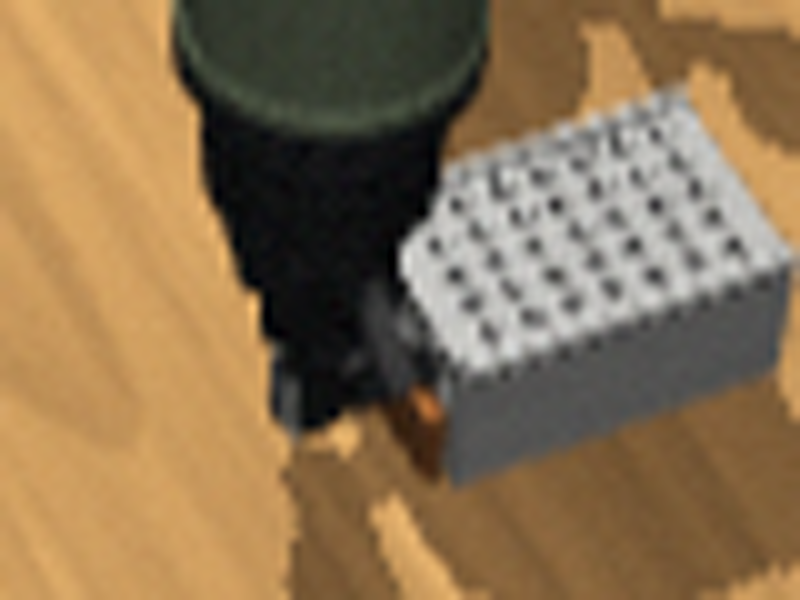

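The panel at crop (425,430) is almost against the box front. I'll press on in small steps until it resists.

```bash

python3 -m inch '[[-0.001,0,0,0,0,0,1],[0,0,0,0,0,0,1]]'|grep -E 'pos|force'
python3 -m inch '[[-0.001,0,0,0,0,0,1],[0,0,0,0,0,0,1]]'|grep -E 'pos|force'
```

```text
position: [0.5397, -0.0948, -0.0273]
force: [-1.0, 0.4, 0.6]
finger_force: 0.2
position: [0.5407, -0.0948, -0.0273]
force: [-0.0, -0.8, 0.3]
finger_force: 0.1
```

```bash

python3 -m inch '[[-0.001,0,0,0,0,0,1],[0,0,0,0,0,0,1]]'|grep -E 'pos|force'
```

```text
position: [0.5416, -0.0948, -0.0273]
force: [-0.6, -0.1, 1.3]
finger_force: 0.4
```

```bash

python3 -m inch '[[-0.001,0,0,0,0,0,1],[0,0,0,0,0,0,1]]'|grep -E 'pos|force'
```

```text
position: [0.5423, -0.0947, -0.0274]
force: [-3.7, 1.4, 1.6]
finger_force: 2.0
```

```bash

python3 -m inch '[[-0.001,0,0,0,0,0,1],[0,0,0,0,0,0,1]]'|grep -E 'pos|force'
```

```text
position: [0.5422, -0.0947, -0.0275]
force: [-8.8, 2.4, 5.2]
finger_force: 4.6
```

```bash

python3 -m inch '[[-0.001,0,0,0,0,0,1],[0,0,0,0,0,0,1]]'|grep -E 'pos|force'
```

```text
position: [0.5422, -0.0948, -0.0276]
force: [-13.1, 2.7, 9.2]
finger_force: 7.1
```

It stops hard at x = 0.5422, so the drawer is home. Backing off, then checking everything.

```bash

python3 -m inch '[[0.02,0,0,0,0,0,1],[0.03,0,0,0,0,0,1],[0.04,0,0,0,0,0,1],[0,0,-0.04,0,0,0,1],[0,0,-0.05,0,0,0,1]]'|grep -E 'pos|force'
python3 -m inch '[[0,0.04,-0.05,0,0,0,1],[0,0.045,-0.05,0,0,0,1],[0,0.045,0,0,0,0,1],[0,0.045,0,0,0,0,1],[0,0.045,0,0,0,0,1]]'|grep -E 'pos|force'
python3 -m inch '[[0,0.045,0,0,0,0,1],[0,0.045,0,0,0,0,1],[0,0,0,0,0,0,1],[0,0,0,0,0,0,1]]'|grep -E 'pos|clock|force'
python3 - <<'E'
from fit import *
a=grab_frame('side');b=grab_frame('top')
M['both']=M['drawer']
for l,p,z in (('pestle',(.569,.347),.012),('lid',(.573,-.341),.064),('reamer',(.681,.101),.054)): print(l,fit(l,p,z=z))
print('grater',fit('grater',(.634,-.098,-.03),yaw=True))
for l in('drawer','bowl','jar'):
  for n in('top','side'): print(l,n,[(np.round(r['xy'],1).tolist(),round(r['score'],2)) for r in landmark_of(l,n)],[np.round(r['rect']).tolist() for r in outline_of(l,n)])
for n in ('top','side'):
    m=render(n,M['drawer'][1:],[.628,-.0978,-.035,.004]); y,x=np.nonzero(m); print(n,'panel+knob home',x.min()/4,y.min()/4,x.max()/4,y.max()/4)
E
```

```text
position: [0.4529, -0.092, 0.0627]
force: [1.3, 0.2, 0.5]
finger_force: 0.0
position: [0.4621, 0.1097, 0.1396]
force: [1.0, -0.6, -0.4]
finger_force: 0.0
clock: 42.75
position: [0.4648, 0.1984, 0.1388]
force: [0.1, -1.0, 0.0]
finger_force: 0.0
pestle [(['side'], array([0.5731, 0.3525]), np.float64(0.36)), (['side'], array([0.5731, 0.3525]), np.float64(0.36))]
lid [(['top', 'side'], array([ 0.5727, -0.3407]), np.float64(0.108)), (['top'], array([ 0.5747, -0.3408]), np.float64(0.164)), (['side'], array([ 0.5726, -0.34  ]), np.float64(0.048))]
reamer [(['top', 'side'], array([0.6827, 0.1022]), np.float64(0.053)), (['top'], array([0.6819, 0.1031]), np.float64(0.043)), (['side'], array([0.6832, 0.1013]), np.float64(0.053))]
grater [(['side'], array([ 0.6382, -0.0987, -0.0127]), np.float64(0.137)), (['side'], array([ 0.6382, -0.0987, -0.0127]), np.float64(0.137))]
drawer top [([322.4, 127.5], 0.85), ([179.7, 116.8], 0.75), ([164.5, 271.2], 0.67), ([280.3, 153.4], 0.48)] [[164.0, 106.0, 196.0, 132.0], [146.0, 258.0, 169.0, 286.0], [308.0, 119.0, 341.0, 139.0], [379.0, 176.0, 414.0, 208.0]]
drawer side [([137.3, 159.4], 0.82), ([303.7, 205.6], 0.61), ([285.5, 117.0], 0.57)] [[341.0, 208.0, 380.0, 247.0], [287.0, 202.0, 297.0, 218.0], [120.0, 142.0, 158.0, 171.0], [268.0, 102.0, 300.0, 129.0]]
bowl top [([388.2, 192.6], 0.81), ([170.2, 169.6], 0.47)] [[379.0, 174.0, 413.0, 209.0]]
bowl side [([182.5, 112.0], 0.75), ([336.5, 338.6], 0.55), ([232.6, 125.8], 0.34), ([307.9, 204.2], 0.16)] [[314.0, 307.0, 364.0, 357.0]]
jar top [([121.8, 210.1], 0.66)] [[104.0, 203.0, 128.0, 217.0]]
jar side [([179.8, 111.4], 0.61), ([338.8, 336.3], 0.53)] [[169.0, 85.0, 189.0, 116.0]]
top panel+knob home 271.25 168.25 290.5 175.0
side panel+knob home 282.75 195.75 295.5 218.75
```

```bash
python3 -c "
from workcell import bot; print(bot.job_done())"
```

```text
the job is handed in; nothing more can be done
None
```

All four parts went back in the order asked (pestle in the mortar, lid on the tin, reamer on the squeezer, drawer pushed to its stop in the grater). The bowl and jar were left alone, and I handed the job in at about 43 s. The final check clearly confirmed the lid and reamer. The camera saw the drawer and pestle only partly, so for those I'm relying on the contact forces.

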